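# Lock the camera microscope's boom with its quick-release clamp

### The job

The camera microscope is aimed, but the quick-release clamp that holds its boom is still loose. Put the red cam lever straight out, screw the blue hand nut at the other end of the skewer clockwise until it is finger-tight so that the lever begins to meet firm resistance there, then close the lever fully home against that resistance and let go. Force neither the nut nor the lever, do not shift the boom, and leave everything else on the bench where it is.

Things in the scene. Friction and masses are not known exactly. Their poses are not given: they have to be found in the camera images.
- stand: dark cast boom stand, fixed. Origin: at bench height on the pillar's axis. x: along the clamp's skewer, from the lever end to the nut end; y: along the boom to the microscope; z up. Base plate 170 mm (x) by 320 mm (y -70..+250), 18 mm high, pillar 28 mm across. The boom, a 19 mm rod with its axis 125 mm up, runs from y -66 to +213 mm.
- crosshead (a point): skewer axis at the pillar axis, 175 mm above the bench. The cast crosshead fills, from the pillar axis, 23 mm to each side in x and 22 mm in y, heights 96 to 190 mm; two ears with a 6 mm slit form its top (36 mm wide in y). Apart from the lever and the nut's arms nothing near stands higher than 192 mm. Axes as stand.
- lever (a joint): angle of the red cam lever about its upright pin, rad, growing counter-clockwise seen from above: 0 wide open, 1.03 straight out along the skewer (half way), 2.60 closed on its stop, parallel to the boom, away from the microscope. It drags with 0.15 N m (2 N at 65 mm) and stays where left (an overtight nut pushes it back open). Past 2.4 rad the clamp pulls it home and it stays shut.
- lever_pivot (a point): the lever's pin axis at skewer height, 40 mm to the stand's -x side. Nut rightly set: resistance starts at straight out, peaks at 6 to 12 N (slow push, 65 mm from the pin) at 1.3 to 1.8 rad, then falls to nothing at 2.4. Below 5 N the nut is too loose, over 16 N too tight. More than 90 N from the fingers on the lever, squeeze included, is forcing it.
- lever_end (a point): middle of the lever's paddle end, 70 mm from the pin, at skewer height (175 mm). The lever is a bar 8 mm thick and 14 mm high (paddle 9 by 18 mm), 88 mm long from the pin, with a boss 26 mm across at the pin. The point's x axis points outwards along the lever, its y axis sideways in the closing direction.
- nut: blue hand nut with three arms at 120 degrees, on the skewer. Origin: on the skewer axis, mid-arms, 32 mm from the pillar axis; x outwards along the skewer, z along one arm. Arms 14 mm wide (x -5..+9), 9 mm thick, tips 38 mm from the axis; hub 22 mm, inner flange (x -12..-8) 35 mm across. Clockwise seen from its own end tightens: the arm on the microscope's side goes down. Stays where left.
- nut_face (a point): centre of the nut's outer face. The turn still needed (0.8 to 5.2 rad) cannot be seen, only felt while turning: free at 0.03 N m (1 N), then with the lever straight out stiffening by 0.2 to 0.5 N m per rad. Finger-tight is 0.15 to 0.35 N m (6 to 13 N at 26 mm); the push fades when you stop. Over 20 N there is too tight; over 90 N from the fingers, squeeze included, is forcing it.
- lens (a point): centre of the microscope's lens, 66 mm above the bench, 226 mm from the pillar axis. The microscope is a black barrel 42 mm across, its top 182 mm above the bench; its boom still slides along y when pushed with 5 N.
- board: the green circuit board (58 x 82 x 4 mm, chips to 7 mm) lying on the stand's base under the lens; origin under its centre; leave alone
- screwdriver: yellow-handled screwdriver, 160 mm long, lying on the bench on the robot's side of the stand; leave alone
- brush: small brush, 160 mm long, lying on the bench to the right of the stand's base; leave alone
- flux_jar: amber jar with a black cap, 44 mm across, 45 mm high, to the right of the stand; leave alone
- solder_spool: blue solder spool, 60 mm across, 40 mm high, to the right of the stand; leave alone
- meter: yellow hand multimeter, 150 x 75 x 42 mm, lying to the left of the stand; leave alone
- spray_can: red spray can, 52 mm across, 150 mm high, to the left of the stand; leave alone

How it is judged:
By the outcome, as a careful person would: the job done as asked, in the order asked, and still so for the second after the job is handed in, with the robot touching nothing.
It also fails if it takes over 72 s, if anything falls off the work surface, if the arm or the gripper's body presses on something with over 40 N, if the wrist force passes 120 N, or if a joint passes its speed limit or range.

### The arm

A 6-joint arm with a two-finger parallel gripper is mounted at the origin on the work surface. World frame = base frame: x ahead of the robot, y to its left, z up, the work surface at z = 0. Lengths are in m, angles in rad, forces in N, time in s.
With the tool pointing down it reaches from about 0.25 to 0.725 m from the base axis. Payload 4 kg.
Tool frame: the origin (TCP) lies between the finger pads; the fingertips stand 8 mm ahead of it and the grasp point (between the pads) lies 11 mm behind it; z points along the fingers, y is the direction in which the jaws open and shut (so a half turn about z gives the same grasp; the last joint's range is limited). The gripper opens to 85 mm and grips with 20 to 120 N. Pads are 22 mm wide; open, the fingers measure 114 mm over their backs; the gripper's body (76 mm by 85 mm) begins 54 mm behind the grasp point. The pads swing forward as they close: fully open they stand 13 mm farther back than shut.
Start: joints at [-1.221, 0.241, 0.005, 1.335, 0, 1.571], TCP at [0.171, -0.47, 0.239] pointing down, gripper open.
Joint ranges: [-2.72, 2.72], [-1.05, 1.87], [-1.09, 1.28], [-1.99, 2.15], [-1.42, 1.44], [-3.14, 3.14]. Speed limits (rad/s): [2.79, 2.79, 3.14, 3.14, 3.14, 3.14].

### API

Orientations are given as a rotation vector (axis times angle).
In Python, from workcell import r gives the robot as it stands.
- The arm moves only by the tool jog_arm, never from a script. Its argument "moves" is a list that holds one entry, the list of rows, each a list of 6 numbers: the shift along the tool's x, y, z in mm, then the turn, a rotation vector about the tool's x, y, z in degrees. A call has 1 to 5 rows; each row is the pose to reach, as a shift and turn from the pose measured when the call began, along the tool's axes at that moment; what a row does not reach only later rows make up. A row lasts 1/10 s, in which the tool goes at most 50 mm and 8.59 degrees, less where a joint would pass 70% of its speed; a pose out of reach is approached as far as the arm can. A call with a gripper value outside its range is refused whole. "jaw" is the closure in counts, from 0 (fully open) to 255 (shut), set as the call begins (left out, the last holds). The fingers move at their own pace and stop on an object; the grip force is fixed at half the most. Time passes only in rows, so rows that repeat a pose let the fingers close. It gives the time, the measured TCP pose, the force and the opening at its end, in the units of the state.
- r.get_obs(): the state, without advancing time (a new reading comes with each control period).
- r.grab_frame(name): name is "scene" or "top" or "wrist"; returns (picture, depth): 384x512x3 uint8, blue, green, red; 384x512 float32, m along the optical axis (not along the pixel's ray), 0 where there is no reading.
- r.camera_params(name): a dict with "fx", "fy", "cx", "cy" (pixels), "k1" (the pictures are not rectified: a ray, as slopes to the right and down, at radius r is drawn at 1 + k1 r^2 times it, then the intrinsics apply), "xyz" and "rotation" of the camera in the world. Camera axes: x right, y down, z forward; pixel columns grow to the right and rows downward; lengths in m; the calibration is good to about 2 mm. A picture is of the moment at which its call begins: read the wrist's pose just before it. camera_params takes no time and is no camera call; for the wrist camera it gives the pose at the moment of the call.
- r.close_job(): hands the job in, once; it reports no verdict.
The state is a dict: "time_s": time; "q": joint angles; "joint_velocities": joint speeds; "tau": joint torques, N m; "tool_pos": TCP position; "eef_rot": TCP orientation; "contact_force": force on the tool from outside, world axes, zero at the start; "wrist_torque": the same for the moment, N m; "grip_width": finger opening in m.
Only numpy, scipy, OpenCV 4.12 (cv2) and the standard library are available. Lean on these libraries where they do the work, as an engineer would, in place of code of your own. Each camera call takes 0.05 s, during which the arm holds its last target. There are 200 camera calls.

## Working session

There is one attempt and no reset: what is moved stays moved. The work goes in short steps, Python scripts to look and compute and a tool call to move; the robot and the scene stay as the last step left them, time stands still between calls to the robot, and variables do not carry over. Pictures are saved under pics/ and viewed, about 8 in all and at most 12, crops included, and the job is handed in when it is done.

Besides the shell and the picture viewer there is one more tool, called after "Call:" as name(argument=value, ...), one argument or row to a line, values as JSON. jog_arm: Moves the arm, as the interface text tells. Its arguments: {"type":"object","properties":{"moves":{"type":"array","items":{"type":"array","items":{"type":"array","items":{"type":"number"}}}},"jaw":{"type":"number"}},"required":["moves"]}

```bash
ls; mkdir -p pics; python3 - <<'E'
from workcell import r
import cv2,numpy as np
o=r.get_obs();print({k:np.round(v,3).tolist() for k,v in o.items()})
for n in("scene","top"):
    p,d=r.grab_frame(n);cv2.imwrite(f"pics/{n}0.png",p);np.save(f"pics/{n}0.npy",d)
    c=r.camera_params(n);print(n,{k:np.round(v,4).tolist() for k,v in c.items()})
E
```

```text
pics
{'time_s': 0.0, 'q': [-1.221, 0.241, 0.004, 1.335, -0.0, 1.571], 'joint_velocities': [0.001, -0.0, -0.001, -0.001, -0.001, -0.001], 'tau': [0.001, -37.232, 25.241, 0.017, 0.0, -0.0], 'tool_pos': [0.171, -0.469, 0.238], 'eef_rot': [-3.092, -0.546, 0.001], 'contact_force': [-0.205, -0.559, 0.338], 'wrist_torque': [-0.021, -0.01, 0.055], 'grip_width': 0.086}
scene {'fx': 467.5534, 'fy': 467.5534, 'cx': 259.7007, 'cy': 192.1868, 'k1': -0.1619, 'xyz': [1.1203, 0.914, 1.0811], 'rotation': [-0.7863, -2.5591, 1.1446]}
top {'fx': 489.7471, 'fy': 489.7471, 'cx': 253.3416, 'cy': 186.5208, 'k1': -0.1428, 'xyz': [0.3076, 0.0106, 1.2666], 'rotation': [-2.1424, 2.1166, -0.1961]}
```

View pics/scene0.png

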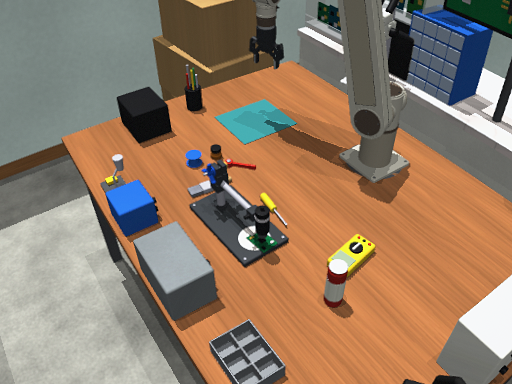

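View pics/top0.png

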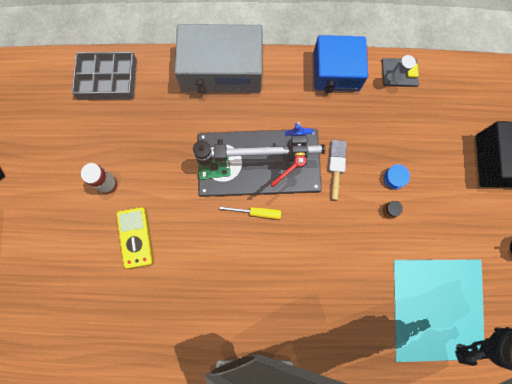

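```bash
cat > h.py <<'E'
import cv2,numpy as np
from scipy.spatial.transform import Rotation as R
from workcell import r
def rays(c,px):
    K=np.array([[c["fx"],0,c["cx"]],[0,c["fy"],c["cy"]],[0,0,1.]])
    u=cv2.undistortPoints(np.float64(px).reshape(-1,1,2),K,np.array([c["k1"],0,0,0,0]))[:,0]
    return np.c_[u,np.ones(len(u))]@R.from_rotvec(c["rotation"]).as_matrix().T
def onz(c,px,z):
    d=rays(c,px);o=np.array(c["xyz"]);return o+d*((z-o[2])/d[:,2])[:,None]
def mask(p,col):
    h=cv2.cvtColor(p,cv2.COLOR_BGR2HSV)
    if col=="red": return ((h[...,0]<6)|(h[...,0]>174))&(h[...,1]>180)&(h[...,2]>90)
    if col=="blue": return (h[...,0]>105)&(h[...,0]<130)&(h[...,1]>150)&(h[...,2]>60)
def cloud(c,d,m):
    v,u=np.nonzero(m&(d>0));a=np.c_[u,v]
    Rm=rays(c,a);return np.array(c["xyz"])+Rm*d[v,u][:,None],a
E
python3 - <<'E'
from h import *
for n,boxes in(("top",{"red":(260,140,320,200),"blue":(280,118,320,140)}),("scene",{"red":(190,150,265,180),"blue":(205,155,230,200)})):
    p=cv2.imread(f"pics/{n}0.png");d=np.load(f"pics/{n}0.npy");c=r.camera_params(n)
    for k,(x0,y0,x1,y1) in boxes.items():
        b=np.zeros(p.shape[:2],bool);b[y0:y1,x0:x1]=1
        P,a=cloud(c,d,mask(p,k)&b);print(n,k,len(a))
        i=a[:,0].argsort()
        print(np.c_[a,P.round(3)][i[::max(1,len(i)//14)]].tolist())
p=cv2.imread("pics/top0.png");c=r.camera_params("top")
print("plate corners",onz(c,[[197,132],[319,129],[322,195],[199,196]],.018).round(3).tolist())
print("boom ends/axis",onz(c,[[230,153],[285,151]],.134).round(3).tolist())
cv2.imwrite("pics/c.png",np.vstack([cv2.resize(p[115:205,190:330],None,fx=5,fy=5,interpolation=2)]))
q=cv2.imread("pics/scene0.png");cv2.imwrite("pics/c2.png",cv2.resize(q[140:230,185:285],None,fx=6,fy=6,interpolation=2))
E
```

```text
top red 35
[[272.0, 183.0, 0.513, -0.035, 0.183], [272.0, 185.0, 0.508, -0.035, 0.181], [273.0, 183.0, 0.512, -0.037, 0.185], [273.0, 185.0, 0.508, -0.037, 0.182], [274.0, 181.0, 0.518, -0.04, 0.18], [274.0, 182.0, 0.515, -0.039, 0.182], [275.0, 182.0, 0.516, -0.042, 0.179], [275.0, 181.0, 0.518, -0.042, 0.181], [276.0, 182.0, 0.516, -0.044, 0.179], [277.0, 178.0, 0.524, -0.046, 0.182], [277.0, 181.0, 0.517, -0.046, 0.183], [278.0, 181.0, 0.518, -0.049, 0.181], [279.0, 178.0, 0.524, -0.051, 0.185], [280.0, 176.0, 0.53, -0.053, 0.18], [282.0, 174.0, 0.534, -0.058, 0.18], [287.0, 170.0, 0.544, -0.069, 0.18], [289.0, 168.0, 0.548, -0.073, 0.182], [295.0, 163.0, 0.561, -0.087, 0.179]]
top blue 129
[[285.0, 133.0, 0.638, -0.066, 0.155], [289.0, 132.0, 0.639, -0.075, 0.161], [292.0, 130.0, 0.642, -0.082, 0.17], [296.0, 128.0, 0.635, -0.088, 0.207], [297.0, 128.0, 0.634, -0.09, 0.21], [298.0, 133.0, 0.628, -0.094, 0.191], [299.0, 130.0, 0.635, -0.096, 0.192], [300.0, 127.0, 0.645, -0.099, 0.183], [301.0, 131.0, 0.635, -0.101, 0.183], [303.0, 132.0, 0.636, -0.107, 0.174], [304.0, 134.0, 0.62
[... 875 characters left out ...]
], [207.0, 171.0, 0.65, -0.086, 0.187], [208.0, 170.0, 0.649, -0.08, 0.194], [209.0, 166.0, 0.644, -0.081, 0.206], [209.0, 174.0, 0.645, -0.084, 0.174], [210.0, 174.0, 0.643, -0.081, 0.175], [210.0, 176.0, 0.644, -0.08, 0.168], [211.0, 167.0, 0.635, -0.087, 0.194], [211.0, 182.0, 0.649, -0.068, 0.155], [212.0, 180.0, 0.642, -0.073, 0.156], [212.0, 178.0, 0.641, -0.074, 0.163], [213.0, 170.0, 0.632, -0.082, 0.185], [213.0, 178.0, 0.639, -0.072, 0.163], [214.0, 180.0, 0.639, -0.067, 0.159], [215.0, 172.0, 0.626, -0.08, 0.175]]
plate corners [[0.679, 0.158, 0.018], [0.692, -0.167, 0.018], [0.514, -0.172, 0.018], [0.507, 0.147, 0.018]]
boom ends/axis [[0.593, 0.063, 0.134], [0.6, -0.068, 0.134]]
```

View pics/c.png

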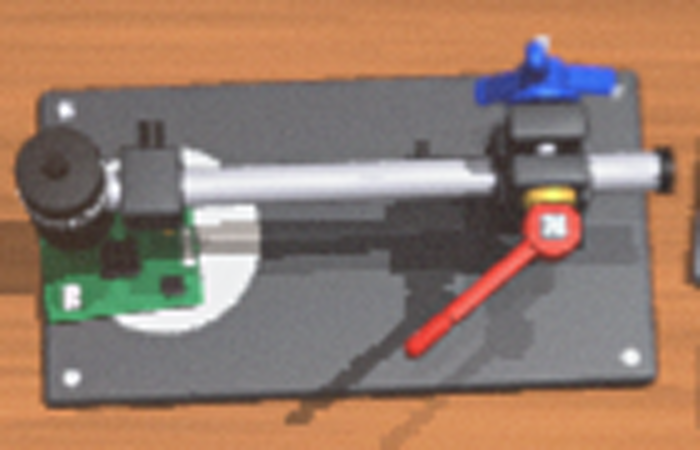

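View pics/c2.png

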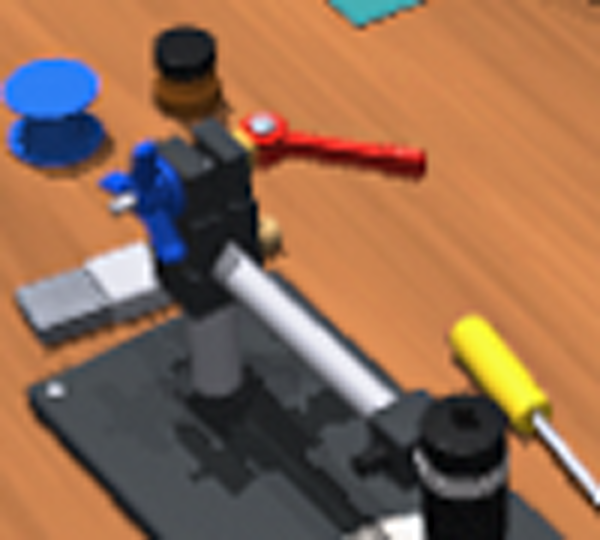

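```bash
cat >> h.py <<'E'
def down(yaw,tilt=0,yaw_n=0):  # tool z down, tool y (jaw) at world yaw(deg); then tilted about world axis at yaw_n
    y=np.array([np.cos(np.radians(yaw)),np.sin(np.radians(yaw)),0]);z=np.array([0,0,-1.]);M=np.c_[np.cross(y,z),y,z]
    a=np.radians(yaw_n);return R.from_rotvec(np.radians(tilt)*np.array([np.cos(a),np.sin(a),0]))*R.from_matrix(M)
def plan(p,Rt):
    o=r.get_obs();R0=R.from_rotvec(o["eef_rot"])
    s=R0.inv().apply(np.array(p)-o["tool_pos"])*1e3;w=np.degrees((R0.inv()*Rt).as_rotvec())
    print("shift",s.round(1).tolist(),"turn",w.round(1).tolist(),"rows",np.ceil(max(np.linalg.norm(s)/50,np.linalg.norm(w)/8.59)),"t",round(o["time_s"],2))
def st():
    o=r.get_obs();Rt=R.from_rotvec(o["eef_rot"]);print("t",round(o["time_s"],2),"p",np.round(o["tool_pos"],4).tolist(),"axes x,y,z",Rt.as_matrix().T.round(3).tolist(),"q",np.round(o["q"],2).tolist(),"F",np.round(o["contact_force"],1).tolist(),"M",np.round(o["wrist_torque"],2).tolist(),"w",round(float(o["grip_width"]),4))
E
python3 - <<'E'
from h import *
st();c=r.camera_params("wrist");print(np.round(c["xyz"],3),R.from_rotvec(c["rotation"]).as_matrix().T.round(2).tolist())
for y in(42,222):plan([.545,-.07,.33],down(y))
E
```

```text
t 0.1 p [0.1711, -0.4692, 0.2385] axes x,y,z [[0.939, 0.343, -0.0], [0.343, -0.939, -0.002], [-0.001, 0.002, -1.0]] q [-1.22, 0.24, 0.0, 1.34, -0.0, 1.57] F [-0.2, 0.9, -0.5] M [-0.01, 0.02, -0.01] w 0.0855
[ 0.246 -0.442  0.373] [[0.34, -0.94, -0.0], [-0.89, -0.33, 0.31], [-0.29, -0.1, -0.95]]
shift [488.0, -247.1, -91.0] turn [-0.1, -0.1, -112.0] rows 14.0 t 0.1
shift [488.0, -247.1, -91.0] turn [-0.1, 0.1, 68.0] rows 12.0 t 0.1
```

Call:
jog_arm(
  moves=[
    [[44,-22,-12,0,0,-8.4],[88,-44,-24,0,0,-16.8],[132,-66,-36,0,0,-25.2],[176,-88,-48,0,0,-33.6],[220,-110,-60,0,0,-42]],
  ],
  jaw=180,
)

```text
time_s: 0.6
tool_pos: [0.3387, -0.2912, 0.2981]
eef_rot: [-2.686, -1.625, -0.0]
contact_force: [0.6, -1.4, 0.6]
grip_width: 0.0251
```

Call:
jog_arm(
  moves=[
    [[40,11,-6,0,0,-8.4],[80,22,-12,0,0,-16.8],[120,33,-18,0,0,-25.2],[160,44,-24,0,0,-33.6],[200,55,-31,0,0,-42]],
  ],
)

```text
time_s: 1.1
tool_pos: [0.481, -0.138, 0.329]
eef_rot: [-1.917, -2.485, -0.001]
contact_force: [0.4, -0.3, 0.0]
grip_width: 0.0251
```

Call:
jog_arm(
  moves=[
    [[13,19,0,0,0,-7],[26,38,0,0,0,-14],[39,58,0,0,0,-21],[53,77,0,0,0,-28],[53,77,0,0,0,-28]],
  ],
)

```text
time_s: 1.6
tool_pos: [0.5431, -0.0651, 0.3278]
eef_rot: [-1.252, -2.877, -0.002]
contact_force: [0.2, 0.0, -0.1]
grip_width: 0.0252
```

```bash
python3 - <<'E'
from h import *
st();c=r.camera_params("wrist");print(c["fx"],np.round(c["xyz"],3),R.from_rotvec(c["rotation"]).as_matrix().T.round(2).tolist())
p,d=r.grab_frame("wrist");cv2.imwrite("pics/w0.png",p);np.save("pics/w0.npy",d);import json;json.dump({k:np.array(v).tolist() for k,v in c.items()},open("pics/w0.json","w"))
for k in("red","blue"):
    P,a=cloud(c,d,mask(p,k));s=(P[:,2]>.14)&(P[:,2]<.23)&(abs(P[:,1]+.09)<.12);P=P[s];a=a[s];print(k,len(P));
    if len(P): print(np.c_[a,P.round(3)][::max(1,len(P)//14)].tolist())
E
```

```text
t 1.6 p [0.5431, -0.0651, 0.3278] axes x,y,z [[-0.682, 0.732, 0.005], [0.732, 0.682, -0.0], [-0.004, 0.003, -1.0]] q [-0.12, 0.32, 0.35, 1.6, 0.0, 0.7] F [0.2, 0.0, -0.1] M [-0.03, -0.0, -0.07] w 0.0252
288.8076757938632 [ 0.49  -0.007  0.462] [[0.73, 0.68, 0.0], [0.65, -0.7, 0.3], [0.21, -0.22, -0.95]]
red 376
[[252.0, 137.0, 0.51, -0.032, 0.18], [249.0, 142.0, 0.511, -0.037, 0.181], [254.0, 145.0, 0.516, -0.036, 0.183], [250.0, 150.0, 0.517, -0.042, 0.182], [255.0, 153.0, 0.522, -0.041, 0.183], [253.0, 157.0, 0.523, -0.045, 0.183], [251.0, 161.0, 0.525, -0.049, 0.183], [254.0, 168.0, 0.532, -0.052, 0.182], [252.0, 179.0, 0.538, -0.062, 0.181], [254.0, 189.0, 0.546, -0.068, 0.182], [253.0, 203.0, 0.556, -0.08, 0.182], [249.0, 210.0, 0.559, -0.089, 0.18], [256.0, 212.0, 0.565, -0.085, 0.182], [257.0, 219.0, 0.571, -0.09, 0.184], [257.0, 230.0, 0.579, -0.099, 0.183]]
blue 225
[[310.0, 231.0, 0.635, -0.067, 0.155], [315.0, 233.0, 0.641, -0.065, 0.155], [314.0, 235.0, 0.641, -0.067, 0.158], [310.0, 237.0, 0.637, -0.071, 0.162], [315.0, 238.0, 0.644, -0.069, 0.158], [310.0, 240.0, 0.639, -0.073, 0.163], [301.0, 242.0, 0.627, -0.079, 0.176], [305.0, 243.0, 0.636, -0.079, 0.167], [309.0, 244.0, 0.641, -0.077, 0.165], [302.0, 246.0, 0.628, -0.08, 0.184], [307.0, 247.0, 0.64, -0.08, 0.169], [306.0, 249.0, 0.64, -0.083, 0.171], [307.0, 252.0, 0.642, -0.083, 0.175], [309.0, 259.0, 0.646, -0.086, 0.181], [314.0, 274.0, 0.646, -0.086, 0.211]]
```

View pics/w0.png

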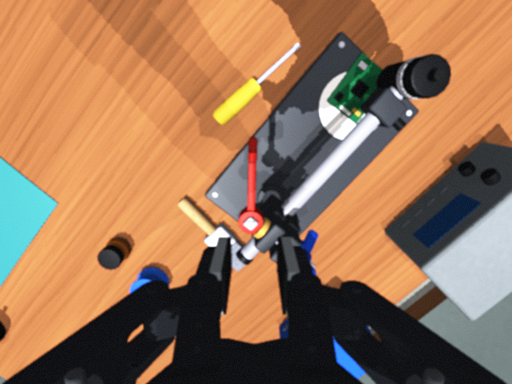

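```bash
python3 - <<'E'
from h import *
import json
c=json.load(open("pics/w0.json"));p=cv2.imread("pics/w0.png");d=np.load("pics/w0.npy")
print("boss",onz(c,[[251,223]],.186),"tip",onz(c,[[252,137]],.182))
P,a=cloud(c,d,mask(p,"red"));s=(abs(P[:,2]-.182)<.006);P=P[s];Q=P[(P[:,0]<.55)&(P[:,0]>.5)]
v=np.linalg.svd(Q[:,:2]-Q[:,:2].mean(0))[2][0];print("lever mean",Q.mean(0),"dir",np.degrees(np.arctan2(v[1],v[0])),P.min(0),P.max(0))
# boom: bright grey pixels at z .125-.137
h=cv2.cvtColor(p,cv2.COLOR_BGR2HSV)
for n in("w","top"):
    if n=="top": p=cv2.imread("pics/top0.png");d=np.load("pics/top0.npy");c=r.camera_params("top");h=cv2.cvtColor(p,cv2.COLOR_BGR2HSV)
    P,a=cloud(c,d,(h[...,1]<60)&(h[...,2]>140));s=(P[:,2]>.122)&(P[:,2]<.14)&(P[:,1]>-.06)&(P[:,1]<.07)&(P[:,0]>.56)&(P[:,0]<.63);P=P[s]
    f=np.polyfit(P[:,1],P[:,0],1);print(n,len(P),"boom x=",f,"at -.1:",np.polyval(f,-.1),"yaw",-np.degrees(np.arctan(f[0])))
    P,a=cloud(c,d,mask(p,"blue"));s=(P[:,2]>.14)&(P[:,2]<.23)&(abs(P[:,1]+.09)<.06)&(P[:,0]>.61)&(P[:,0]<.67);P=P[s];print(P.mean(0).round(4),P.min(0).round(3),P.max(0).round(3))
    for q in P[P[:,2]>.197]:print(q.round(3).tolist())
E
```

```text
boss [[ 0.56847815 -0.09653743  0.186     ]] tip [[ 0.5096196  -0.03146624  0.182     ]]
lever mean [ 0.52440608 -0.04680408  0.18246217] dir -45.48436881948799 [ 0.50942522 -0.10646918  0.17627172] [ 0.58019709 -0.03095098  0.18568867]
w 1716 boom x= [-0.05323464  0.60129394] at -.1: 0.606617400680432 yaw 3.047243710084429
[ 0.6391 -0.0762  0.1691] [ 0.627 -0.087  0.155] [ 0.647 -0.065  0.212]
[0.64, -0.084, 0.208]
[0.641, -0.084, 0.208]
[0.641, -0.084, 0.21]
[0.642, -0.083, 0.209]
[0.641, -0.084, 0.212]
[0.642, -0.084, 0.211]
[0.644, -0.084, 0.208]
[0.643, -0.085, 0.211]
[0.643, -0.084, 0.211]
[0.644, -0.086, 0.211]
[0.644, -0.085, 0.211]
[0.644, -0.086, 0.211]
[0.644, -0.085, 0.212]
[0.646, -0.086, 0.211]
top 393 boom x= [-0.0500769  0.6006018] at -.1: 0.6056094936505338 yaw 2.866800024861081
[ 0.6367 -0.1     0.1796] [ 0.626 -0.129  0.151] [ 0.646 -0.066  0.216]
[0.643, -0.087, 0.212]
[0.644, -0.09, 0.209]
[0.641, -0.087, 0.211]
[0.642, -0.09, 0.209]
[0.638, -0.087, 0.212]
[0.637, -0.089, 0.216]
[0.64, -0.092, 0.207]
[0.637, -0.087, 0.209]
[0.636, -0.09, 0.21]
[0.637, -0.092, 0.209]
[0.638, -0.095, 0.205]
[0.635, -0.088, 0.207]
[0.634, -0.09, 0.21]
[0.635, -0.092, 0.208]
[0.637, -0.095, 0.201]
```

Call:
jog_arm(
  moves=[
    [[7,-0.5,38,0,0,0.5],[13,-1,76,0,0,1],[20,-2,114,0,0,1.5],[26,-2.4,152,0,0,2],[26,-2.4,153,0,0,2]],
  ],
)

```text
time_s: 2.15
tool_pos: [0.5164, -0.0484, 0.1697]
eef_rot: [-1.304, -2.84, 0.007]
contact_force: [-0.4, -0.3, -0.4]
grip_width: 0.0254
```

```bash
python3 - <<'E'
from h import *
st()
p,d=r.grab_frame("wrist");cv2.imwrite("pics/w1.png",p[100:350,130:430])
E
```

```text
t 2.15 p [0.5164, -0.0484, 0.1697] axes x,y,z [[-0.652, 0.758, 0.014], [0.758, 0.652, -0.011], [-0.017, 0.003, -1.0]] q [-0.09, 0.33, -0.06, 1.2, 0.0, 0.77] F [-0.4, -0.3, -0.4] M [-0.01, 0.04, -0.0] w 0.0254
```

View pics/w1.png

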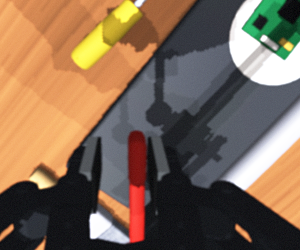

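Call:
jog_arm(
  moves=[
    [[-3.4,-9.3,-4,0,0,-8.5],[-6.4,-18.9,-4,0,0,-17],[-10.8,-28,-4,0,0,-25.5],[-16.5,-36.3,-4,0,0,-34],[-23.3,-43.7,-4,0,0,-42.5]],
  ],
  jaw=213,
)

```text
time_s: 2.7
tool_pos: [0.5029, -0.0953, 0.18]
eef_rot: [-0.177, -3.13, -0.005]
contact_force: [1.2, 2.8, -0.1]
grip_width: 0.0138
```

```bash
python3 - <<'E'
from h import *
st();pin=np.array([.5666,-.0976]);v=r.get_obs()["tool_pos"][:2]-pin;print(np.hypot(*v),np.degrees(np.arctan2(v[1],v[0])))
a=np.radians(185);plan([*(pin+.068*np.array([np.cos(a),np.sin(a)])),.174],down(94))
E
```

```text
t 2.7 p [0.5029, -0.0953, 0.18] axes x,y,z [[-0.994, 0.113, 0.007], [0.113, 0.994, 0.003], [-0.006, 0.004, -1.0]] q [-0.19, 0.3, -0.07, 1.21, 0.0, -0.08] F [1.2, 2.8, -0.1] M [0.57, -0.16, 0.02] w 0.0138
0.06378826379763183 177.93706796029264
shift [3.0, -8.6, 6.0] turn [0.2, -0.4, -10.5] rows 2.0 t 2.7
```

Call:
jog_arm(
  moves=[
    [[1.5,-3.5,3,0,0,-4],[3,-6,6,0,0,-8],[3,-8.6,6,0,0,-10.5],[3,-8.6,6,0,0,-10.5]],
  ],
)

```text
time_s: 3.1
tool_pos: [0.5009, -0.1045, 0.177]
eef_rot: [0.108, -3.139, -0.005]
contact_force: [0.4, 0.9, 1.0]
grip_width: 0.0136
```

```bash
python3 - <<'E'
from h import *
st();pin=np.array([.5666,-.0976]);v=r.get_obs()["tool_pos"][:2]-pin;print(np.hypot(*v),np.degrees(np.arctan2(v[1],v[0])))
for n in("wrist","top"):
    c=r.camera_params(n);p,d=r.grab_frame(n);P,a=cloud(c,d,mask(p,"red"));s=(abs(P[:,2]-.18)<.01)&(abs(P[:,1]+.1)<.03);P=P[s];print(n,len(P))
    for x0 in np.arange(.475,.6,.01):
        q=P[(P[:,0]>=x0)&(P[:,0]<x0+.01)]
        if len(q):print(round(x0+.005,3),len(q),q[:,1].min().round(4),q[:,1].max().round(4))
cv2.imwrite("pics/w2.png",r.grab_frame("wrist")[0])
E
```

```text
t 3.1 p [0.5009, -0.1045, 0.177] axes x,y,z [[-0.998, -0.069, 0.001], [-0.069, 0.998, 0.003], [-0.001, 0.003, -1.0]] q [-0.21, 0.3, -0.08, 1.19, 0.0, -0.28] F [0.4, 0.9, 1.0] M [0.07, -0.01, -0.01] w 0.0136
0.0661076539199028 -173.9968987840125
wrist 1745
0.48 197 -0.1065 -0.0994
0.49 264 -0.1063 -0.0986
0.5 232 -0.1056 -0.098
0.51 204 -0.1048 -0.0976
0.52 205 -0.1044 -0.0966
0.53 216 -0.1043 -0.0963
0.54 193 -0.1036 -0.0956
0.55 148 -0.103 -0.0948
0.56 86 -0.1088 -0.0936
top 0
```

Call:
jog_arm(
  moves=[
    [[0,0,-45,0,0,0],[0,0,-90,0,0,0],[-45,8,-110,0,0,1],[-95,18,-110,0,0,1],[-140,28,-110,0,0,1]],
  ],
  jaw=180,
)

```text
time_s: 3.75
tool_pos: [0.6401, -0.067, 0.2881]
eef_rot: [-0.078, 3.139, 0.003]
contact_force: [1.0, -0.4, 0.0]
grip_width: 0.0251
```

```bash
cat >> h.py <<'E'
A=2.95;u=np.array([np.cos(np.radians(A)),np.sin(np.radians(A)),0]);v=np.array([-u[1],u[0],0]);N=np.array([.6065,-.0955,.175])+.040*u
def nut(phi,rad):
    f=np.radians(phi);return N+rad*(np.sin(f)*v+np.array([0,0,np.cos(f)])),down(A+90,-phi,A)
def where():
    o=r.get_obs();d=o["tool_pos"]-N;Rt=R.from_rotvec(o["eef_rot"]).as_matrix();F=np.array(o["contact_force"])
    print("pos phi",np.degrees(np.arctan2(d@v,d[2])).round(1),"rad",(np.hypot(d@v,d[2])*1e3).round(1),"ax",(d@u*1e3).round(1),"tilt",np.degrees(np.arctan2(-Rt[:,2]@v,-Rt[2,2])).round(1),"F tool",(Rt.T@F).round(1),"w",round(float(o["grip_width"]),4),"t",round(o["time_s"],2))
E
python3 - <<'E'
from h import *
st();where();plan(*nut(11,.09))
p,d=r.grab_frame("wrist");c=r.camera_params("wrist");cv2.imwrite("pics/w3.png",p)
P,a=cloud(c,d,mask(p,"blue"));D=P-N;s=np.linalg.norm(D,axis=1)<.05;D=D[s];a=a[s]
ph=np.degrees(np.arctan2(D@v,D[:,2]));rr=np.hypot(D@v,D[:,2])*1e3
for k in range(-180,180,10):
    m=(ph>=k)&(ph<k+10)&(rr>25)
    if m.any():print(k,m.sum(),rr[m].max().round(1),(D[m]@u*1e3).min().round(),(D[m]@u*1e3).max().round())
E
```

```text
t 3.75 p [0.6401, -0.067, 0.2881] axes x,y,z [[-0.999, -0.05, -0.001], [-0.05, 0.999, 0.002], [0.001, 0.002, -1.0]] q [-0.11, 0.54, 0.57, 1.6, 0.0, -0.15] F [1.0, -0.4, 0.0] M [-0.06, -0.11, -0.0] w 0.0251
pos phi 13.3 rad 116.2 ax -4.9 tilt -0.1 F tool [-1.  -0.5 -0. ] w 0.0251 t 3.75
shift [-4.9, -9.6, 24.7] turn [11.1, 0.1, -0.1] rows 2.0 t 3.75
-130 13 35.0 -5.0 4.0
-120 107 35.3 -5.0 7.0
0 7 29.5 -2.0 2.0
10 105 33.0 -5.0 7.0
20 36 31.7 -5.0 7.0
120 88 41.9 -4.0 6.0
130 74 43.1 -5.0 6.0
```

View pics/w3.png

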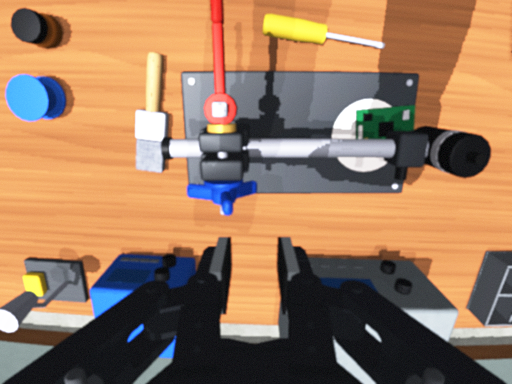

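Call:
jog_arm(
  moves=[
    [[-2.5,-7,22,5,0,0],[-5,-13.6,44,10,0,0],[-5,-13.6,44,10,0,0],[-5,-13.6,44,10,0,0]],
  ],
)

```text
time_s: 4.2
tool_pos: [0.6518, -0.0769, 0.2375]
eef_rot: [-0.084, 3.127, -0.265]
contact_force: [0.7, -0.2, -0.7]
grip_width: 0.0252
```

```bash
sed -i 's/\[.6065,-.0955,.175\]/[.6065,-.0945,.175]/' h.py; python3 - <<'E'
from h import *
st();where();plan(*nut(10,.028))
p,d=r.grab_frame("wrist");c=r.camera_params("wrist");cv2.imwrite("pics/w4.png",cv2.resize(p[150:330,150:360],None,fx=2.5,fy=2.5))
E
```

```text
t 4.2 p [0.6518, -0.0769, 0.2375] axes x,y,z [[-0.999, -0.054, 0.002], [-0.053, 0.984, -0.168], [0.007, -0.168, -0.986]] q [-0.04, 0.55, 0.45, 1.46, -0.17, -0.1] F [0.7, -0.2, -0.7] M [0.13, 0.03, 0.04] w 0.0252
pos phi 13.7 rad 64.3 ax 6.1 tilt 9.7 F tool [-0.7 -0.1  0.7] w 0.0252 t 4.2
shift [6.1, -4.4, 36.2] turn [0.3, -0.1, 0.1] rows 1.0 t 4.2
```

View pics/w4.png

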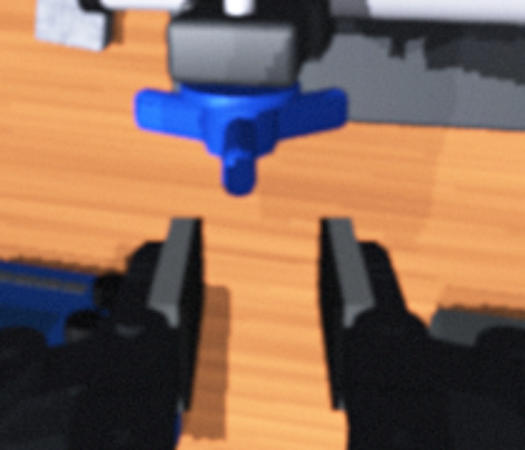

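Call:
jog_arm(
  moves=[
    [[6,-6,0,0,0,0],[6,-6,12,0,0,0],[6,-6,24,0,0,0],[6,-6,36,0,0,0],[6,-6,36,0,0,0]],
  ],
)

```text
time_s: 4.75
tool_pos: [0.6453, -0.0902, 0.2012]
eef_rot: [0.082, -3.129, 0.265]
contact_force: [0.6, -0.3, -0.7]
grip_width: 0.0248
```

```bash
python3 - <<'E'
from h import *
where();plan(*nut(10,.028))
p,d=r.grab_frame("wrist");cv2.imwrite("pics/w5.png",cv2.resize(p[150:330,150:360],None,fx=2.5,fy=2.5))
E
```

```text
pos phi 5.0 rad 26.3 ax -1.0 tilt 9.7 F tool [-0.6 -0.2  0.8] w 0.0248 t 4.75
shift [-1.0, 2.3, -1.8] turn [0.3, -0.3, 0.1] rows 1.0 t 4.75
```

View pics/w5.png

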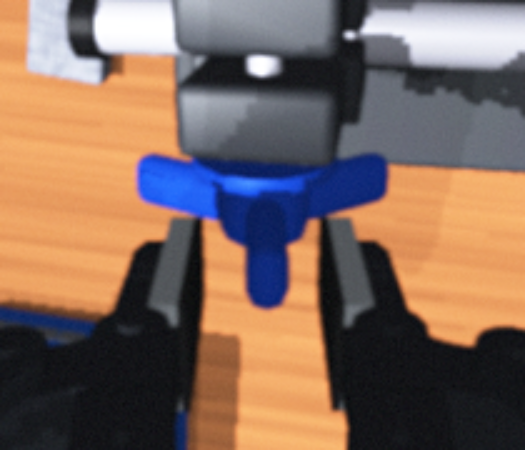

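Call:
jog_arm(
  moves=[
    [[0,4.1,-1,8.5,0,0],[0,8.2,0,17,0,0],[0,12.1,1.2,25.5,0,0],[0,15.7,3.3,34,0,0],[0,18.9,6,42.5,0,0]],
  ],
  jaw=200,
)

```text
time_s: 5.3
tool_pos: [0.6461, -0.0714, 0.1955]
eef_rot: [-0.074, 2.794, -1.377]
contact_force: [-2.0, -1.1, -0.0]
grip_width: 0.0183
```

```bash
sed -i 's/\[.6065,-.0945,.175\]/[.6065,-.0968,.175]/' h.py; python3 - <<'E'
from h import *
where();st();plan(*nut(60,.028))
E
```

```text
pos phi 48.7 rad 31.1 ax 0.9 tilt 52.5 F tool [ 2.  -0.6  0.8] w 0.0183 t 5.3
t 5.3 p [0.6461, -0.0714, 0.1955] axes x,y,z [[-0.999, -0.054, -0.002], [-0.031, 0.608, -0.793], [0.044, -0.792, -0.609]] q [0.25, 0.69, 0.29, 1.42, -0.89, 0.32] F [-2.0, -1.1, -0.0] M [0.65, 0.1, -0.08] w 0.0183
shift [0.9, 5.7, 3.3] turn [7.5, 0.2, -0.0] rows 1.0 t 5.3
```

Call:
jog_arm(
  moves=[
    [[0.5,4,3.2,4,0,0],[1,5.7,3.3,7.5,0,0],[1,7.6,3.7,11.5,0,0],[1,9.5,4.1,15.5,0,0]],
  ],
)

```text
time_s: 5.7
tool_pos: [0.6457, -0.0682, 0.1861]
eef_rot: [-0.068, 2.573, -1.74]
contact_force: [0.3, 0.5, 0.2]
grip_width: 0.0183
```

```bash
python3 - <<'E'
from h import *
where();st();plan(*nut(68,.095));plan(*nut(30,.11))
E
```

```text
pos phi 67.3 rad 28.8 ax 0.6 tilt 68.1 F tool [-0.3 -0.  -0.6] w 0.0183 t 5.7
t 5.7 p [0.6457, -0.0682, 0.1861] axes x,y,z [[-0.998, -0.056, -0.004], [-0.017, 0.372, -0.928], [0.053, -0.927, -0.372]] q [0.32, 0.85, 0.34, 1.63, -1.11, 0.62] F [0.3, 0.5, 0.2] M [0.71, 0.07, -0.08] w 0.0183
shift [0.2, 0.2, -66.2] turn [-0.1, 0.3, -0.1] rows 2.0 t 5.7
shift [0.1, -67.5, -57.7] turn [-38.1, 0.3, -0.0] rows 5.0 t 5.7
```

Call:
jog_arm(
  moves=[
    [[0,0,-33,0,0,0],[0,0,-66,0,0,0],[0,-14,-66,-8.5,0,0],[0,-27.8,-62.8,-17,0,0],[0,-40.9,-57.7,-25.5,0,0]],
  ],
  jaw=180,
)

```text
time_s: 6.2
tool_pos: [0.6448, -0.0275, 0.2449]
eef_rot: [-0.085, 2.904, -1.124]
contact_force: [-0.3, -0.7, 0.1]
grip_width: 0.0253
```

Call:
jog_arm(
  moves=[
    [[0,-14,1,-8.5,0,0],[0,-27.8,4.2,-17,0,0],[0,-40.9,9.3,-25.5,0,0],[0,-53.1,16.2,-34,0,0],[0,-64.2,25,-42.5,0,0]],
  ],
)

```text
time_s: 6.7
tool_pos: [0.6495, -0.0918, 0.2729]
eef_rot: [-0.096, 3.129, 0.013]
contact_force: [0.4, 0.4, -0.8]
grip_width: 0.025
```

```bash
cat >> h.py <<'E'
def arms(name="wrist",r0=27,save=None):
    c=r.camera_params(name);p,d=r.grab_frame(name)
    if save:cv2.imwrite(save,p)
    P,a=cloud(c,d,mask(p,"blue"));D=P-N+.008*u;s=(np.linalg.norm(D,axis=1)<.05);D=D[s]
    ph=np.degrees(np.arctan2(D@v,D[:,2]));rr=np.hypot(D@v,D[:,2])*1e3;m=rr>r0
    k,_=np.histogram(ph[m],np.arange(-180,181,10));print({int(b):int(n) for b,n in zip(np.arange(-180,180,10),k) if n})
    z=np.exp(3j*np.radians(ph[m])).mean();print("arm phase mod120",np.degrees(np.angle(z))/3,abs(z))
E
python3 - <<'E'
from h import *
where();arms();arms("scene",20);arms("top",20);plan(*nut(-45,.095));plan(*nut(-59,.07));st()
E
```

```text
pos phi 1.6 rad 97.9 ax 3.2 tilt -0.5 F tool [-0.4  0.4  0.8] w 0.025 t 6.7
{-60: 150, -50: 55, 50: 208, 60: 14}
arm phase mod120 -58.19364370310674 0.9421993601493642
{-170: 3, -160: 1, -70: 3, -60: 7, -50: 4, -40: 2, 50: 6, 60: 11, 70: 1, 150: 2, 160: 7, 170: 2}
arm phase mod120 -58.105405494402426 0.8326106779440549
{}
arm phase mod120 nan nan
shift [2.5, -65.9, 27.7] turn [-44.9, 0.3, 0.3] rows 6.0 t 6.85
shift [2.6, -58.8, 58.9] turn [-58.9, 0.2, 0.3] rows 7.0 t 6.85
t 6.85 p [0.6486, -0.096, 0.2701] axes x,y,z [[-0.999, -0.054, -0.006], [-0.054, 0.999, 0.003], [0.006, 0.003, -1.0]] q [-0.15, 0.56, 0.56, 1.57, 0.0, -0.2] F [-0.0, 0.2, -0.5] M [0.07, 0.03, -0.03] w 0.0252h.py:38: RuntimeWarning: Mean of empty slice.
  z=np.exp(3j*np.radians(ph[m])).mean();print("arm phase mod120",np.degrees(np.angle(z))/3,abs(z))
  ret = ret.dtype.type(ret / rcount)
```

Call:
jog_arm(
  moves=[
    [[0.5,-14,1,-8.5,0,0],[1,-27.8,4.2,-17,0,0],[1.5,-40.9,9.3,-25.5,0,0],[2,-53.1,16.2,-34,0,0],[2.5,-64.2,25,-42.5,0,0]],
  ],
)

```text
time_s: 7.35
tool_pos: [0.6504, -0.1595, 0.2466]
eef_rot: [0.086, -2.913, -1.143]
contact_force: [0.8, -1.0, 0.1]
grip_width: 0.0247
```

Call:
jog_arm(
  moves=[
    [[0,-14,1,-8.5,0,0],[0,-22.7,18.3,-16.5,0,0],[0,-22.7,18.3,-16.5,0,0]],
  ],
)

```text
time_s: 7.65
tool_pos: [0.6318, -0.1445, 0.1941]
eef_rot: [0.046, -2.728, -1.535]
contact_force: [-0.6, 0.3, -2.0]
grip_width: 0.0253
```

```bash
python3 - <<'E'
from h import *
where();arms();plan(*nut(-59,.028));st()
E
```

```text
pos phi -68.7 rad 52.5 ax -17.1 tilt -58.7 F tool [ 0.6 -1.5  1.4] w 0.0253 t 7.65
{-180: 117, -170: 3, -140: 1, -70: 133, -60: 171, -50: 1, 50: 70, 60: 12}
arm phase mod120 -58.10501393793501 0.9694186614506323
shift [-14.5, 4.7, 26.6] turn [-0.6, 1.4, 0.0] rows 1.0 t 7.7
t 7.7 p [0.6338, -0.1443, 0.1992] axes x,y,z [[-0.999, -0.032, -0.013], [-0.027, 0.523, 0.852], [-0.02, 0.851, -0.524]] q [-0.55, 1.06, 0.92, 2.15, 0.79, -0.91] F [0.2, 0.3, 0.2] M [-0.74, 0.03, 0.05] w 0.0252
```

```bash
cat >> h.py <<'E'
def nutl(phi,rad,lat):
    p,Rt=nut(phi,rad);return p+lat*Rt.as_matrix()[:,1],Rt
E
python3 - <<'E'
from h import *
plan(*nutl(-42,.075,-.008));plan(*nutl(-42,.028,-.008))
E
```

```text
shift [-15.6, 18.5, -19.6] turn [16.4, 1.4, -0.2] rows 2.0 t 7.7
shift [-14.6, 5.3, 25.5] turn [16.4, 1.4, -0.2] rows 2.0 t 7.7
```

Call:
jog_arm(
  moves=[
    [[-4,9,-15,6,0.5,0],[-10,15,-20,12,1,0],[-15.6,18.5,-20,16.4,1.4,-0.2],[-15.6,18.5,-20,16.4,1.4,-0.2],[-15.6,18.5,-20,16.4,1.4,-0.2]],
  ],
)

```text
time_s: 8.2
tool_pos: [0.6504, -0.1495, 0.2297]
eef_rot: [0.085, -2.921, -1.115]
contact_force: [-0.5, 0.1, -0.8]
grip_width: 0.025
```

```bash
python3 - <<'E'
from h import *
where();arms(save="pics/w6.png");plan(*nutl(-42,.028,-.008));st()
E
```

```text
pos phi -45.1 rad 77.5 ax 1.1 tilt -41.8 F tool [ 0.5 -0.4  0.7] w 0.025 t 8.2
{-180: 73, -170: 2, -70: 11, -60: 196, -50: 16, 50: 47, 60: 1}
arm phase mod120 -55.518983768797135 0.9758844717905323
shift [0.4, -1.8, 48.3] turn [-0.1, -0.0, 0.2] rows 1.0 t 8.25
t 8.25 p [0.6497, -0.1503, 0.2276] axes x,y,z [[-0.999, -0.054, -0.002], [-0.042, 0.743, 0.668], [-0.035, 0.667, -0.744]] q [-0.48, 0.93, 0.93, 1.99, 0.61, -0.68] F [0.0, -0.3, -0.6] M [-0.65, -0.04, 0.03] w 0.0253
```

Call:
jog_arm(
  moves=[
    [[0,-1.5,16,0,0,0],[0,-1.5,32,0,0,0],[0,-1.5,48,0,0,0],[0,-1.5,48,0,0,0]],
  ],
)

```text
time_s: 8.65
tool_pos: [0.6466, -0.1183, 0.188]
eef_rot: [0.078, -2.91, -1.119]
contact_force: [0.4, 0.0, -0.6]
grip_width: 0.0251
```

```bash
python3 - <<'E'
from h import *
where();arms(save="pics/w7.png");plan(*nutl(0,.028,-.008));st()
E
```

```text
pos phi -61.0 rad 26.9 ax -1.0 tilt -42.1 F tool [-0.4 -0.4  0.4] w 0.0251 t 8.65
{-180: 105, -170: 1, -70: 49, -60: 371, -50: 27, -40: 12, 50: 63, 60: 2, 170: 3}
arm phase mod120 -55.5216272012633 0.9694152700491083
shift [-0.7, 21.4, 0.7] turn [42.0, -0.2, 0.1] rows 5.0 t 8.7
t 8.7 p [0.6471, -0.1191, 0.1892] axes x,y,z [[-0.999, -0.054, 0.002], [-0.039, 0.742, 0.669], [-0.038, 0.668, -0.743]] q [-0.45, 0.89, 0.74, 1.83, 0.63, -0.64] F [-0.4, 0.2, -0.4] M [-0.66, -0.05, 0.01] w 0.0251
```

View pics/w7.png

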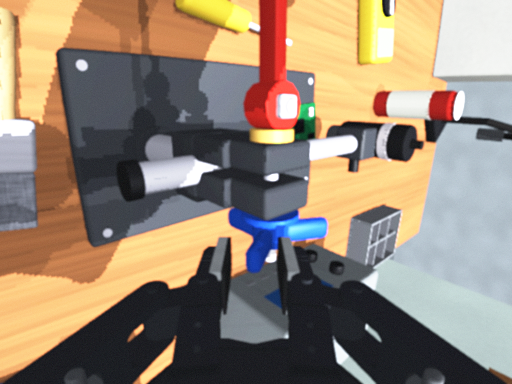

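Call:
jog_arm(
  moves=[
    [[0,4.2,-1,8.5,0,0],[0,8.4,-1.3,17,0,0],[0,12.7,-1,25.5,0,0],[0,16.8,0,34,0,0]],
  ],
)

```text
time_s: 9.1
tool_pos: [0.6471, -0.1092, 0.2025]
eef_rot: [0.08, -3.131, -0.207]
contact_force: [-0.7, -0.4, -0.9]
grip_width: 0.0253
```

```bash
python3 - <<'E'
from h import *
where();arms();plan(*nutl(17,.028,-.008))
E
```

```text
pos phi -27.8 rad 31.1 ax -0.1 tilt -7.6 F tool [ 0.7 -0.5  0.9] w 0.0253 t 9.1
{-160: 6, -50: 31, -40: 389, -30: 12, 60: 7, 70: 320}
arm phase mod120 -39.90186388283904 0.9424731973813618
shift [0.9, 9.3, 2.0] turn [24.5, 0.3, 0.4] rows 3.0 t 9.15
```

Call:
jog_arm(
  moves=[
    [[0.5,4,1.5,4.5,0,0],[0.9,7.6,2.5,8.5,0,0],[0.9,11.1,3.5,12.5,0,0]],
  ],
  jaw=200,
)

```text
time_s: 9.45
tool_pos: [0.6466, -0.0935, 0.2038]
eef_rot: [-0.089, 3.13, -0.139]
contact_force: [-0.1, -1.3, 0.1]
grip_width: 0.0183
```

```bash
python3 - <<'E'
from h import *
where();arms();plan(*nut(30,.028));plan(*nut(50,.028))
E
```

```text
pos phi 2.5 rad 28.8 ax 0.2 tilt 5.1 F tool [ 0.2 -1.3  0. ] w 0.0183 t 9.45
{-130: 59, -120: 62, -20: 9, -10: 286, 0: 134, 20: 4, 100: 215, 110: 28}
arm phase mod120 -5.111503828013226 0.9465225975929754
shift [0.1, 10.2, 3.2] turn [24.9, 0.4, 0.4] rows 3.0 t 9.5
shift [0.1, 18.1, 8.7] turn [44.9, 0.5, 0.4] rows 6.0 t 9.5
```

Call:
jog_arm(
  moves=[
    [[0,3.8,0.5,8.3,0,0],[0,7.2,1.6,16.6,0,0],[0,10.2,3.2,25,0,0]],
  ],
)

```text
time_s: 9.8
tool_pos: [0.6465, -0.0824, 0.2006]
eef_rot: [-0.086, 3.012, -0.815]
contact_force: [-0.6, -0.6, -0.0]
grip_width: 0.0184
```

```bash
python3 - <<'E'
from h import *
where();plan(*nut(50,.028))
E
```

```text
pos phi 25.6 rad 28.4 ax 0.7 tilt 30.3 F tool [ 0.6 -0.4  0.3] w 0.0184 t 9.8
shift [0.7, 11.7, 2.0] turn [19.7, 0.5, 0.1] rows 3.0 t 9.8
```

Call:
jog_arm(
  moves=[
    [[0.5,4.5,1,6.6,0,0],[0.7,8.2,1.4,13.2,0,0],[0.7,11.7,2,19.7,0,0]],
  ],
)

```text
time_s: 10.1
tool_pos: [0.6456, -0.0743, 0.1932]
eef_rot: [-0.078, 2.82, -1.318]
contact_force: [0.1, -1.5, 0.6]
grip_width: 0.0188
```

```bash
python3 - <<'E'
from h import *
where();plan(*nut(68,.028))
E
```

```text
pos phi 48.4 rad 27.4 ax 0.2 tilt 50.1 F tool [ 0.  -1.4  0.8] w 0.0188 t 10.1
shift [0.2, 9.4, 0.8] turn [17.9, 0.4, -0.0] rows 3.0 t 10.1
```

Call:
jog_arm(
  moves=[
    [[0,3.6,0,6.6,0,0],[0,7,0.4,13.2,0,0],[0,10.2,1.2,19.8,0,0]],
  ],
)

```text
time_s: 10.4
tool_pos: [0.6457, -0.0696, 0.1847]
eef_rot: [-0.067, 2.545, -1.782]
contact_force: [-1.3, -1.1, 0.3]
grip_width: 0.0181
```

```bash
python3 - <<'E'
from h import *
where();arms()
E
```

```text
pos phi 68.9 rad 26.9 ax 0.5 tilt 70.0 F tool [ 1.3 -0.7  0.8] w 0.0181 t 10.4
{-60: 75, -50: 26, 50: 92, 60: 388, 70: 26, 80: 31, 90: 2, 100: 1, 120: 1, 130: 2, 160: 17, 170: 205}
arm phase mod120 -57.77234494473563 0.9111744128713807
```

Call:
jog_arm(
  moves=[
    [[0,0,-33,0,0,0],[0,0,-66,0,0,0],[0,-14,-66,-8.5,0,0],[0,-27.8,-62.8,-17,0,0],[0,-40.9,-57.7,-25.5,0,0]],
  ],
  jaw=180,
)

```text
time_s: 10.95
tool_pos: [0.6435, -0.0272, 0.233]
eef_rot: [-0.096, 2.901, -1.183]
contact_force: [-0.4, -0.3, 0.9]
grip_width: 0.025
```

Call:
jog_arm(
  moves=[
    [[0,-14,1,-8.5,0,0],[0,-27.8,4.2,-17,0,0],[0,-40.9,9.3,-25.5,0,0],[0,-53.1,16.2,-34,0,0],[0,-64.2,25,-42.5,0,0]],
  ],
)

```text
time_s: 11.45
tool_pos: [0.6488, -0.0917, 0.2636]
eef_rot: [0.096, -3.132, 0.039]
contact_force: [0.1, -0.4, -0.7]
grip_width: 0.0254
```

Call:
jog_arm(
  moves=[
    [[0.5,-14,1,-8.5,0,0],[1,-27.8,4.2,-17,0,0],[1.5,-40.9,9.3,-25.5,0,0],[2,-53.1,16.2,-34,0,0],[2.5,-64.2,25,-42.5,0,0]],
  ],
)

```text
time_s: 11.95
tool_pos: [0.651, -0.1599, 0.2434]
eef_rot: [0.085, -2.921, -1.103]
contact_force: [0.3, 0.6, -1.1]
grip_width: 0.0254
```

```bash
python3 - <<'E'
from h import *
where();arms();plan(*nutl(-42,.065,-.008));plan(*nutl(-42,.028,-.008));st()
E
```

```text
pos phi -43.7 rad 94.5 ax 1.2 tilt -41.4 F tool [-0.3 -0.3  1.2] w 0.0254 t 11.95
{-170: 4, -160: 94, -50: 100, -40: 52, 60: 1, 70: 52}
arm phase mod120 -40.04840634640557 0.9674975800740789
shift [-1.7, 8.7, 21.5] turn [0.2, -0.8, -0.8] rows 1.0 t 12.0
shift [-2.3, 8.5, 58.5] turn [0.2, -0.8, -0.8] rows 2.0 t 12.0
t 12.0 p [0.6486, -0.165, 0.2281] axes x,y,z [[-0.998, -0.051, 0.021], [-0.024, 0.74, 0.672], [-0.049, 0.671, -0.74]] q [-0.5, 0.98, 1.02, 2.07, 0.6, -0.69] F [-2.7, -3.2, -11.3] M [-1.27, 0.07, 0.13] w 0.025
```

```bash
python3 - <<'E'
from h import *
arms();st();arms("scene",20);plan(*nutl(-38,.065,-.003))
where()
E
```

```text
{-170: 7, -160: 109, -50: 121, -40: 56, 70: 49}
arm phase mod120 -40.18149358727325 0.9691510746194871
t 12.05 p [0.6482, -0.1641, 0.225] axes x,y,z [[-0.998, -0.052, 0.026], [-0.021, 0.744, 0.668], [-0.054, 0.666, -0.744]] q [-0.5, 0.98, 1.01, 2.06, 0.59, -0.68] F [0.8, -0.4, -4.8] M [-0.89, -0.11, 0.0] w 0.0248
{-180: 4, -50: 2, -40: 8, -30: 7, -20: 2, 10: 1, 50: 1, 60: 5, 70: 15, 80: 4, 110: 1, 120: 1}
arm phase mod120 -39.72558277208232 0.7680352273213122
shift [-1.0, 15.0, 20.5] turn [3.6, -1.0, -0.6] rows 1.0 t 12.1
pos phi -50.8 rad 86.7 ax -0.8 tilt -41.6 F tool [ 0.7  0.8 -0.4] w 0.0251 t 12.1
```

Call:
jog_arm(
  moves=[
    [[-1,14,0,0,-1,-0.6],[-1,14,15,0,-1,-0.6],[-1,14,35,0,-1,-0.6],[-1,14,57,0,-1,-0.6],[-1,14,57,0,-1,-0.6]],
  ],
)

```text
time_s: 12.6
tool_pos: [0.6466, -0.1113, 0.1988]
eef_rot: [0.08, -2.922, -1.111]
contact_force: [-0.6, 0.4, -0.1]
grip_width: 0.0252
```

```bash
python3 - <<'E'
from h import *
where();arms();where();plan(*nut(-25,.028))
E
```

```text
pos phi -34.8 rad 28.9 ax -0.7 tilt -41.6 F tool [0.5 0.3 0.3] w 0.0252 t 12.6
{-170: 9, -160: 149, -50: 186, -40: 218, -30: 4, -20: 3, 70: 67}
arm phase mod120 -39.0768019975055 0.9741619572320143
pos phi -35.5 rad 30.4 ax -0.4 tilt -41.6 F tool [-0.   0.6 -0.1] w 0.0247 t 12.65
shift [-0.4, 4.8, 3.4] turn [16.6, 0.2, 0.2] rows 2.0 t 12.65
```

Call:
jog_arm(
  moves=[
    [[0,1.5,2.5,8.3,0,0],[0,4.8,3.4,16.6,0,0],[0,8.6,4.8,25,0,0]],
  ],
  jaw=200,
)

```text
time_s: 12.95
tool_pos: [0.6482, -0.1049, 0.206]
eef_rot: [-0.081, 3.103, 0.441]
contact_force: [-0.9, -0.1, -1.2]
grip_width: 0.0183
```

```bash
python3 - <<'E'
from h import *
where();plan(*nut(0,.028))
E
```

```text
pos phi -18.3 rad 32.6 ax 1.3 tilt -16.2 F tool [ 0.9 -0.4  1.1] w 0.0183 t 12.95
shift [1.3, 9.0, 5.7] turn [16.2, 0.8, 0.0] rows 2.0 t 12.95
```

Free still; go on in 16–20° bites.

Call:
jog_arm(
  moves=[
    [[0.7,4.5,3,6,0,0],[1.3,7,5,11,0.4,0],[1.3,9,5.7,16.2,0.8,0]],
  ],
)

```text
time_s: 13.25
tool_pos: [0.6481, -0.0954, 0.2085]
eef_rot: [-0.082, 3.132, -0.008]
contact_force: [0.7, -1.8, -0.0]
grip_width: 0.0188
```

```bash
python3 - <<'E'
from h import *
where();arms();plan(*nut(18,.028))
E
```

```text
pos phi -1.2 rad 33.5 ax 1.6 tilt 0.3 F tool [-0.6 -1.8  0. ] w 0.0188 t 13.25
{-140: 1, -130: 121, -20: 79, -10: 299, 0: 22, 90: 14, 100: 219}
arm phase mod120 -9.372840912211332 0.9508502542565729
shift [2.1, 6.1, 6.7] turn [17.7, 0.5, 0.2] rows 3.0 t 13.3
```

Call:
jog_arm(
  moves=[
    [[1,2,3,6,0,0],[2,4,5.5,12,0.4,0],[2,6.1,6.7,17.7,0.5,0]],
  ],
)

```text
time_s: 13.6
tool_pos: [0.6475, -0.0871, 0.2057]
eef_rot: [-0.084, 3.087, -0.494]
contact_force: [-0.3, -0.1, 2.0]
grip_width: 0.0183
```

```bash
python3 - <<'E'
from h import *
where();plan(*nut(30,.028))
E
```

```text
pos phi 13.9 rad 31.7 ax 1.5 tilt 18.2 F tool [ 0.3 -0.7 -1.9] w 0.0183 t 13.6
shift [1.5, 8.1, 4.1] turn [11.8, 0.4, 0.1] rows 2.0 t 13.6
```

Call:
jog_arm(
  moves=[
    [[0.7,3,2,4,0,0],[1.5,5.5,3.5,8,0,0],[1.5,8.1,4.1,12,0,0]],
  ],
)

```text
time_s: 13.9
tool_pos: [0.6475, -0.0821, 0.2038]
eef_rot: [-0.077, 3.007, -0.815]
contact_force: [-0.1, -2.2, 3.8]
grip_width: 0.0186
```

```bash
python3 - <<'E'
from h import *
where();plan(*nut(42,.028))
E
```

```text
pos phi 23.5 rad 31.4 ax 1.7 tilt 30.4 F tool [ 0.2 -3.8 -2.1] w 0.0186 t 13.9
shift [1.8, 9.4, 3.7] turn [11.6, 0.6, -0.3] rows 2.0 t 13.9
```

Call:
jog_arm(
  moves=[
    [[0.5,2.5,1,2.5,0,0],[1,4.5,2,5,0,0]],
  ],
)

```text
time_s: 14.1
tool_pos: [0.6481, -0.0803, 0.2038]
eef_rot: [-0.072, 2.961, -0.945]
contact_force: [-0.4, -3.3, 6.7]
grip_width: 0.0184
```

```bash
python3 - <<'E'
from h import *
where();arms();where();plan(*nut(42,.028))
E
```

```text
pos phi 26.4 rad 32.2 ax 2.4 tilt 35.4 F tool [ 0.5 -6.6 -3.6] w 0.0184 t 14.1
{-110: 7, -100: 93, 0: 9, 10: 125, 20: 342, 30: 4, 40: 22, 120: 117, 130: 143}
arm phase mod120 19.554323352638878 0.9223436635482184
pos phi 29.1 rad 31.5 ax 2.0 tilt 35.5 F tool [-0.9 -2.4 -2.6] w 0.0184 t 14.15
shift [2.1, 6.7, 3.5] turn [6.5, 0.8, -0.4] rows 1.0 t 14.15
```

Call:
jog_arm(
  moves=[
    [[0,0.6,0,0.5,0,0],[0,1.2,0,1,0,0],[0,1.8,0,1.5,0,0]],
  ],
)

```text
time_s: 14.45
tool_pos: [0.6483, -0.0787, 0.2029]
eef_rot: [-0.072, 2.947, -0.986]
contact_force: [0.5, -0.7, 4.1]
grip_width: 0.0182
```

```bash
python3 - <<'E'
from h import *
where()
E
```

```text
pos phi 29.7 rad 32.2 ax 2.7 tilt 37.0 F tool [-0.5 -3.  -2.8] w 0.0182 t 14.45
```

Call:
jog_arm(
  moves=[
    [[0,1.2,0.5,1,0,0],[0,2.4,0.8,2,0,0],[0,3.4,1.1,3,0,0]],
  ],
)

```text
time_s: 14.75
tool_pos: [0.6485, -0.0778, 0.202]
eef_rot: [-0.069, 2.915, -1.068]
contact_force: [-1.5, -3.1, 8.0]
grip_width: 0.0183
```

```bash
python3 - <<'E'
from h import *
where();arms();where()
E
```

```text
pos phi 31.9 rad 31.8 ax 3.0 tilt 40.3 F tool [ 1.5 -7.5 -4.2] w 0.0183 t 14.75
{-100: 20, -90: 75, 10: 24, 20: 309, 30: 169, 40: 11, 50: 3, 130: 241, 140: 12}
arm phase mod120 24.764480003806757 0.9258262939270269
pos phi 33.2 rad 31.6 ax 3.0 tilt 40.3 F tool [-0.5 -6.  -4.2] w 0.0182 t 14.8
```

Call:
jog_arm(
  moves=[
    [[0,-3,0,0,0,0],[0,-2,-15,0,0,0],[0,-1,-40,0,0,0],[0,-15,-66,-8,0,0],[0,-28,-65,-16,0,0]],
  ],
  jaw=185,
)

```text
time_s: 15.3
tool_pos: [0.6475, -0.0523, 0.2709]
eef_rot: [-0.087, 3.04, -0.643]
contact_force: [1.0, -0.6, 0.6]
grip_width: 0.0236
```

```bash
python3 - <<'E'
from h import *
where();arms();arms("scene",20);st();plan([.60,-.09,.29],down(93))
E
```

```text
pos phi 23.8 rad 104.8 ax 3.3 tilt 23.9 F tool [-1.  -0.8 -0.2] w 0.0236 t 15.3
{-100: 11, -90: 65, 10: 5, 20: 136, 30: 33, 130: 103, 140: 4}
arm phase mod120 24.54429333858724 0.9462298196258071
{-170: 1, -100: 5, -90: 2, 20: 5, 30: 11, 40: 2, 70: 1, 120: 3, 130: 13, 140: 7, 160: 1, 170: 2}
arm phase mod120 26.597318215918108 0.7716829052750874
t 15.4 p [0.6478, -0.0599, 0.2742] axes x,y,z [[-0.998, -0.05, -0.028], [-0.034, 0.911, -0.41], [0.046, -0.409, -0.911]] q [0.1, 0.52, 0.44, 1.48, -0.42, 0.05] F [0.4, -0.7, 0.2] M [0.35, 0.01, -0.01] w 0.0232
shift [48.8, -32.3, -4.3] turn [-24.2, 1.6, -0.5] rows 3.0 t 15.4
```

Call:
jog_arm(
  moves=[
    [[16,-11,-5,-8,0.5,0],[32,-22,-6,-16,1,0],[49,-32,-5,-24,1.6,-0.5],[49,-32,-5,-24,1.6,-0.5]],
  ],
)

```text
time_s: 15.8
tool_pos: [0.598, -0.0941, 0.2905]
eef_rot: [0.071, -3.138, 0.006]
contact_force: [0.7, -0.6, -0.3]
grip_width: 0.0234
```

```bash
python3 - <<'E'
from h import *
st();plan([.5007,-.1010,.25],down(93.4));plan([.5007,-.1010,.174],down(93.4))
E
```

```text
t 15.8 p [0.598, -0.0941, 0.2905] axes x,y,z [[-0.999, -0.045, 0.003], [-0.045, 0.999, -0.003], [-0.003, -0.004, -1.0]] q [-0.15, 0.45, 0.44, 1.56, -0.0, -0.2] F [0.7, -0.6, -0.3] M [0.04, -0.01, 0.01] w 0.0234
shift [97.4, -2.4, 40.8] turn [-0.2, -0.2, -0.8] rows 3.0 t 15.8
shift [97.2, -2.1, 116.8] turn [-0.2, -0.2, -0.8] rows 4.0 t 15.8
```

Call:
jog_arm(
  moves=[
    [[48,-1,0,0,0,-0.4],[97,-2,20,0,0,-0.8],[97,-2,50,0,0,-0.8],[97,-2,85,0,0,-0.8],[97,-2,105,0,0,-0.8]],
  ],
)

```text
time_s: 16.3
tool_pos: [0.4984, -0.0997, 0.1821]
eef_rot: [0.093, -3.132, 0.005]
contact_force: [0.1, 0.8, 0.3]
grip_width: 0.0237
```

```bash
cat >> h.py <<'E'
pin=np.array([.5666,-.0986,.174])
def lev(th,rad=.066,lat=0):  # th: deg past straight out; lat along closing tangent
    a=np.radians(th+A+180);e=np.array([np.cos(a),np.sin(a),0]);t=np.array([-e[1],e[0],0]);return pin+rad*e+lat*t,down(th+A+90)
def wl():
    o=r.get_obs();d=o["tool_pos"]-pin;M=R.from_rotvec(o["eef_rot"]).as_matrix();print("lever pos th",((np.degrees(np.arctan2(d[1],d[0]))-A-180+180)%360-180).round(1),"rad",np.hypot(d[0],d[1]).round(4),"z",o["tool_pos"][2].round(4),"yaw th",((np.degrees(np.arctan2(M[1,0],M[0,0]))-A-180+180)%360-180).round(1),"F tool",(M.T@o["contact_force"]).round(1),"q4,6",np.round(o["q"],2)[[3,5]],"t",round(o["time_s"],2))
def levang():
    c=r.camera_params("wrist");p,d=r.grab_frame("wrist");P,_=cloud(c,d,mask(p,"red"));P=P[(abs(P[:,2]-.18)<.01)&(np.linalg.norm(P[:,:2]-pin[:2],axis=1)<.095)]
    D=P[:,:2]-pin[:2];q=D[np.linalg.norm(D,axis=1)>.02]
    ph=np.angle(np.exp(1j*np.arctan2(q[:,1],q[:,0])).mean());print("lever past straight deg",((np.degrees(ph)-A-180+180)%360-180).round(1),len(q),"span",np.linalg.norm(D,axis=1).max().round(3))
E
python3 - <<'E'
from h import *
wl();levang();plan(*lev(0));wl()
E
```

```text
lever pos th -2.0 rad 0.0683 z 0.1821 yaw th 0.5 F tool [-0.1  0.8 -0.3] q4,6 [ 1.21 -0.25] t 16.3
lever past straight deg -0.5 1424 span 0.087
shift [-3.7, -2.8, 5.2] turn [-0.1, -0.8, 0.5] rows 1.0 t 16.35
lever pos th -2.3 rad 0.0697 z 0.1793 yaw th 0.5 F tool [0.5 0.6 1.8] q4,6 [ 1.21 -0.25] t 16.35
```

Call:
jog_arm(
  moves=[
    [[-2,-7,2,0,0,-5],[-4,-14,5,0,-0.5,-10],[-5.5,-18.8,5,0,-0.8,-14]],
  ],
  jaw=210,
)

```text
time_s: 16.65
tool_pos: [0.5016, -0.1157, 0.1726]
eef_rot: [0.482, -3.099, -0.007]
contact_force: [-3.9, 5.2, -0.2]
grip_width: 0.0154
```

```bash
python3 - <<'E'
from h import *
wl();levang();plan(*lev(24))
E
```

```text
lever pos th 11.8 rad 0.0672 z 0.1726 yaw th 14.7 F tool [2.1 6.2 0.2] q4,6 [ 1.19 -0.54] t 16.65
lever past straight deg 9.8 1651 span 0.086
shift [-2.0, -13.4, -1.4] turn [0.3, -0.2, -9.2] rows 2.0 t 16.7
```

Call:
jog_arm(
  moves=[
    [[-0.7,-4.5,0,0,0,-3],[-1.3,-9,0,0,0,-6],[-2,-13.4,0,0,0,-9.2]],
  ],
)

```text
time_s: 17.0
tool_pos: [0.5054, -0.1261, 0.1718]
eef_rot: [0.733, -3.045, -0.014]
contact_force: [-5.4, 5.8, 3.8]
grip_width: 0.0153
```

```bash
python3 - <<'E'
from h import *
wl();plan(*lev(32))
E
```

```text
lever pos th 21.3 rad 0.0671 z 0.1718 yaw th 24.1 F tool [ 2.1  7.7 -3.7] q4,6 [ 1.2  -0.72] t 17.0
shift [-1.6, -12.3, -2.3] turn [0.6, -0.4, -7.9] rows 1.0 t 17.0
```

Call:
jog_arm(
  moves=[
    [[-0.7,-4,-1,0,0,-2.6],[-1.2,-8,-2,0.3,0,-5.2],[-1.6,-12.3,-2.3,0.6,0,-8]],
  ],
)

```text
time_s: 17.3
tool_pos: [0.5093, -0.1336, 0.1721]
eef_rot: [0.946, -2.982, -0.009]
contact_force: [-6.2, 5.7, -1.0]
grip_width: 0.0151
```

```bash
python3 - <<'E'
from h import *
wl();plan(*lev(44))
E
```

```text
lever pos th 28.5 rad 0.0671 z 0.1721 yaw th 32.3 F tool [1.8 8.2 1.1] q4,6 [ 1.21 -0.87] t 17.3
shift [-2.3, -17.8, -2.1] turn [0.6, -0.6, -11.7] rows 2.0 t 17.3
```

Call:
jog_arm(
  moves=[
    [[-0.8,-6,-1,0,0,-4],[-1.6,-12,-2,0.3,0,-8],[-2.3,-17.8,-2.1,0.6,0,-11.7]],
  ],
)

```text
time_s: 17.6
tool_pos: [0.5174, -0.1444, 0.1719]
eef_rot: [1.247, -2.864, -0.007]
contact_force: [-7.7, 3.8, 0.9]
grip_width: 0.015
```

```bash
python3 - <<'E'
from h import *
wl();plan(*lev(60));plan(*lev(70))
E
```

```text
lever pos th 40.0 rad 0.0672 z 0.1719 yaw th 44.1 F tool [ 2.5  8.2 -0.7] q4,6 [ 1.22 -1.09] t 17.6
shift [-3.5, -22.8, -2.4] turn [0.8, -0.8, -15.9] rows 2.0 t 17.6
shift [-7.6, -33.6, -2.6] turn [0.8, -0.7, -25.9] rows 4.0 t 17.6
```

Call:
jog_arm(
  moves=[
    [[-1,-7,-1,0,0,-5],[-2,-15,-2,0.4,0,-10.5],[-3.5,-22.8,-2.4,0.8,0,-16],[-5.5,-28.5,-2.5,0.8,0,-21],[-7.6,-33.6,-2.6,0.8,0,-26]],
  ],
)

```text
time_s: 18.1
tool_pos: [0.5437, -0.1613, 0.172]
eef_rot: [1.861, -2.507, -0.002]
contact_force: [-5.5, -0.6, -1.2]
grip_width: 0.0151
```

```bash
python3 - <<'E'
from h import *
wl();levang();plan(*lev(84));plan(*lev(91))
E
```

```text
lever pos th 67.0 rad 0.0667 z 0.172 yaw th 70.2 F tool [2.2 5.1 1.2] q4,6 [ 1.24 -1.56] t 18.1
lever past straight deg 66.5 1700 span 0.087
shift [-2.4, -18.1, -2.1] turn [0.7, -0.7, -13.6] rows 2.0 t 18.15
shift [-4.7, -25.8, -2.2] turn [0.8, -0.7, -20.6] rows 3.0 t 18.15
```

Call:
jog_arm(
  moves=[
    [[-0.8,-6,-1,0,0,-4.5],[-1.6,-12,-2,0.4,0,-9],[-2.4,-18.1,-2.1,0.7,0,-13.6],[-3.2,-21,-2.1,0.7,0,-16]],
  ],
)

```text
time_s: 18.55
tool_pos: [0.5658, -0.164, 0.1731]
eef_rot: [2.201, -2.224, 0.009]
contact_force: [-1.7, 0.3, -0.9]
grip_width: 0.015
```

```bash
python3 - <<'E'
from h import *
wl();levang();wl();plan(*lev(89))
E
```

```text
lever pos th 86.4 rad 0.0654 z 0.1731 yaw th 86.4 F tool [-0.3  1.7  0.9] q4,6 [ 1.25 -1.84] t 18.55
lever past straight deg 85.7 1684 span 0.087
lever pos th 86.9 rad 0.0654 z 0.1733 yaw th 86.5 F tool [ 0.6 -1.   0. ] q4,6 [ 1.25 -1.84] t 18.6
shift [0.6, -2.4, -0.7] turn [0.2, -0.7, -2.5] rows 1.0 t 18.6
```

Call:
jog_arm(
  moves=[
    [[0,-2,0,0,0,-2],[0.3,-4,0,0,0,-3],[0.5,-6,0,0,0,-4]],
  ],
)

```text
time_s: 18.9
tool_pos: [0.5729, -0.1642, 0.1733]
eef_rot: [2.278, -2.145, 0.01]
contact_force: [-0.3, 0.5, 0.9]
grip_width: 0.0151
```

```bash
python3 - <<'E'
from h import *
wl();levang();wl()
E
```

```text
lever pos th 92.5 rad 0.0659 z 0.1733 yaw th 90.5 F tool [-0.5  0.2 -0.9] q4,6 [ 1.26 -1.9 ] t 18.9
lever past straight deg 92.2 1703 span 0.088
lever pos th 92.7 rad 0.066 z 0.1733 yaw th 90.5 F tool [ 0.2 -1.3  0.1] q4,6 [ 1.26 -1.9 ] t 18.95
```

Call:
jog_arm(
  moves=[
    [[0,-1.2,0,0,0,0],[0,-2.4,0,0,0,0],[0,-3.6,0,0,0,0],[0,-4.5,0,0,0,0]],
  ],
)

```text
time_s: 19.35
tool_pos: [0.5739, -0.1643, 0.1731]
eef_rot: [2.273, -2.143, 0.002]
contact_force: [-11.4, -0.8, 6.9]
grip_width: 0.015
```

```bash
python3 - <<'E'
from h import *
wl();levang();wl()
E
```

```text
lever pos th 93.4 rad 0.0661 z 0.1731 yaw th 90.4 F tool [ 0.3 11.5 -6.7] q4,6 [ 1.27 -1.9 ] t 19.35
lever past straight deg 92.3 1692 span 0.087
lever pos th 93.4 rad 0.0661 z 0.1731 yaw th 90.4 F tool [ 0.  10.4 -6. ] q4,6 [ 1.27 -1.9 ] t 19.4
```

Call:
jog_arm(
  moves=[
    [[0,2,0,0,0,0],[0,3,0,0,0,0],[0,3,-30,0,0,0],[0,3,-70,0,0,0],[0,3,-110,0,0,0]],
  ],
  jaw=185,
)

```text
time_s: 19.9
tool_pos: [0.5722, -0.1627, 0.2839]
eef_rot: [2.274, -2.143, 0.002]
contact_force: [1.1, 0.9, 0.3]
grip_width: 0.0236
```

Call:
jog_arm(
  moves=[
    [[30,0,-10,0,0,0],[60,0,-20,0,0,0],[60,0,-20,0,0,0],[60,0,-20,0,0,0]],
  ],
)

```text
time_s: 20.3
tool_pos: [0.5763, -0.2229, 0.3046]
eef_rot: [2.273, -2.145, 0.002]
contact_force: [-0.1, 0.1, -0.6]
grip_width: 0.0234
```

```bash
python3 - <<'E'
from h import *
st();levang();arms("scene",20)
p,_=r.grab_frame("top");cv2.imwrite("pics/top9.png",p)
a=cv2.imread("pics/top0.png");cv2.imwrite("pics/cmp.png",np.vstack([cv2.resize(x[115:205,190:330],None,fx=3.2,fy=3.2,interpolation=2) for x in(a,p)]))
def boom():
    for n,p in(("a",a),("b",r.grab_frame("top")[0])):
        h=cv2.cvtColor(p,cv2.COLOR_BGR2HSV);m=((h[...,0]>35)&(h[...,0]<85)&(h[...,1]>100))[140:190,190:260];v_,u_=np.nonzero(m);print(n,"board",u_.mean().round(2),v_.mean().round(2),len(u_))
boom()
E
```

```text
t 20.3 p [0.5763, -0.2229, 0.3046] axes x,y,z [[0.058, -0.998, 0.012], [-0.998, -0.058, 0.011], [-0.01, -0.013, -1.0]] q [-0.36, 0.48, 0.52, 1.62, -0.02, -1.99] F [-0.1, 0.1, -0.6] M [-0.01, -0.01, -0.05] w 0.0234
lever past straight deg 92.5 466 span 0.087
{-180: 1, -100: 6, -90: 2, 20: 4, 30: 13, 40: 4, 50: 2, 60: 2, 90: 1, 120: 4, 130: 18, 140: 1, 150: 1, 170: 3}
arm phase mod120 27.7298403600747 0.7021256268438747
a board 24.58 32.87 198
b board 24.71 32.84 197
```

View pics/cmp.png

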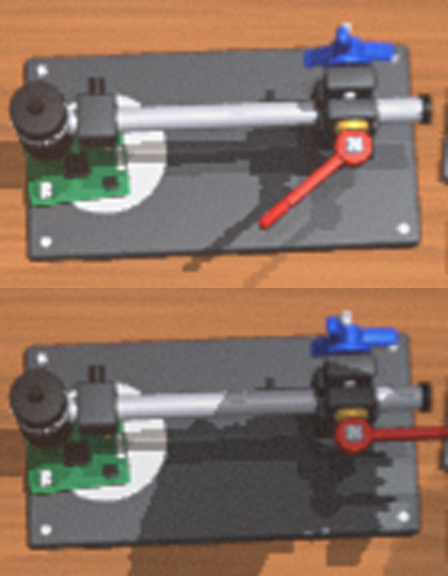

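```bash
python3 -c "
from workcell import r
print(r.close_job())"
```

```text
the job is handed in; nothing more can be done
None
```

The clamp is closed and the job is handed in, at about 20 s of the 72 s allowed.

- **Lever straight out:** I swung the red lever straight out; the wrist camera put it within 0.5°.
- **Nut:** I turned the blue nut clockwise about 4.4 rad over three grips. It was free at about 1 N, then stiffened. I stopped at about 7.5 N sideways near the arm tip, an estimated 0.22 N m (finger-tight is 0.15 to 0.35 N m). After I let go it stayed where I left it.
- **Lever closed:** Resistance while closing rose from about 6 N to a peak of 8.2 N, then fell to nothing past 2.4 rad. A final push of about 11 N no longer moved the lever, so it is on its stop. I then backed off and lifted clear.

**Last checks**
- The lever stayed shut after release.
- Compared with the first top picture, the board moved by only 0.1 pixel, and by eye the microscope and boom have not moved. The other bench items were not measured.
- The tool is clear and touching nothing.

**Readings that disagreed**
- The camera reads the closed lever at 92.5° past straight out, where 90° was expected. I put this down to 1–2 mm calibration error, because the stop was felt.
- While I drew the gripper back after the second grip, the nut turned about 15° further than I had measured. It was still in its free range then, so the final setting was not affected.
- During one regrip joint 4 briefly reached its 2.15 rad limit, and I moved back off it.

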